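# Refit the cedar spindle in the counter-top roll holder

### The job

Put the cedar spindle back into the hand-towel roll holder: slide the orange tailstock back to make room, lay the spindle in the two saddles, then slide the tailstock up until both steel centres sit in the spindle's end holes, lift it clear of the saddles, and the sprung centre is pushed in about half of its travel. Only then press the red clamp lever right down. Be gentle, the cedar is soft: never drop or ram the spindle into the holder, and leave the other things on the counter where they are.

Things in the scene. Friction and masses are not known exactly. Their poses are not given: they have to be found in the camera images.
- stand: Roll holder, fixed: white base 78 x 385 x 16 mm (y -255 to +130 of its frame). Origin on the counter under the middle of the fitted spindle; y runs along the rail from the orange tailstock (-y end) to the fixed blue head post (+y end), z up. Blue post: 36 mm in x, 30 in y, top at z 105, inner face at y 82.5.
- seat (a point): Where the middle of the fitted spindle is: on the centre line, 80 mm above the counter; axes as the stand's. Steel cones point inward along this line from both ends, 22.5 mm long, diameter 22 at the base and 4 at the tip; when fitted each enters the spindle 15 mm.
- saddle_a (a point): Bottom of the black V saddle nearer the tailstock (stand y -62 mm, z 51.5). Both saddles are 12 mm wide in y with 45 degree arms reaching x +-27, z 80; the lying spindle's axis is then at z 77, 3 mm under the centre line. Between the saddles there is room for fingers down to z 16.
- saddle_b (a point): Bottom of the V saddle nearer the head post (stand y +32 mm, z 51.5), like the other.
- head_tip (a point): Tip of the fixed cone on the blue head post (60 mm from seat, towards +y of the stand).
- spindle: Loose cedar spindle: octagonal bar 150 mm long, 36 mm across flats, about 70 g, with a 16 mm hole right through along its axis. Origin at its middle, on the axis; its y axis runs along it (the two ends are alike). It lies on a flat, axis 18 mm above the counter.
- tail (a joint): Slide of the orange tailstock, m: 0 fully back, grows towards the head; stop at 0.095. Starts too far forward for the spindle to go in. Stays where it is left; about 8 N to slide. With the spindle fitted the centres just touch at 0.070, and further travel pushes the sprung centre in (0.076: half way).
- tail_top (a point): Centre of the top face of the orange tailstock post, 105 mm above the counter; the post is 36 mm wide (stand x) and 28 mm (stand y), its sides free down to z 27 mm. Axes as the stand's.
- spring (a joint): How far the tailstock's sprung steel cone is pushed in, m: 0 out, 0.012 fully in; 0.5 N per mm. Beyond that the push is rigid.
- tail_tip (a point): Tip of the tailstock's sprung cone.
- clamp (a joint): Red clamp lever on the outer (-y) side of the tailstock, rad: 0 raised 43 degrees, 0.7 fully down (nearly level, upper face then about 57 mm above the counter). About 2 N on its end pushes it down; it stays where left.
- clamp_pad (a point): Point on the upper face of the red lever, 50 mm from its pivot and 14 mm from its free end (lever 26 mm wide, 60 long). The pivot is 21 mm outward (-y of stand) of the middle of the tailstock post, 50 mm above the counter, parallel to stand x.
- trimmer: Bystander: black beard trimmer lying down, 40 x 150 x 34 mm, along its y axis; origin under its middle.
- comb: Bystander: pale wooden comb lying flat, 41 x 170 x 8 mm, along y.
- file: Bystander: steel nail file with white handle, 165 x 16 x 8 mm, along x.
- dispenser: Bystander: chrome push dispenser, 68 mm diameter, 176 mm tall.
- tumbler: Bystander: white tumbler, 72 mm diameter, 95 mm tall.
- jar: Bystander: amber jar, 68 mm diameter, 60 mm tall.
Not all that is in view belongs to the job. What is meant by the spindle is not yellow, and is the smaller of those in its own colour.

How it is judged:
On the way, in this order (a step that is already met when the one before it is completed fails the run):
1. the spindle lies in the saddles, let go, and the sprung centre is not pressed (x of spindle in the frame of seat between -0.006 and 0.006 m and z of spindle in the frame of seat between -0.006 and 0.004 m and y of spindle in the frame of seat between -0.05 and 0.01 m and angle between the y axis of spindle and the y axis of stand, either way round below 0.1 rad and contact force between the fingers and spindle below 0.05 N and value of joint spring below 0.0015 m), for 0.2 s.
2. the spindle is held between both centres, clear of the saddles, lever still up (x of spindle in the frame of seat between -0.0025 and 0.0025 m and z of spindle in the frame of seat between -0.002 and 0.002 m and y of spindle in the frame of seat between -0.005 and 0.005 m and angle between the y axis of spindle and the y axis of stand, either way round below 0.04 rad and contact force between the fingers and spindle below 0.05 N and value of joint spring between 0.002 and 0.0105 m and value of joint clamp below 0.45 rad), for 0.2 s.
3. the clamp lever is pressed down (value of joint clamp above 0.6 rad), for 0.2 s.
At the end, for the whole second after the job is handed in: The spindle rests on both centres, let go and still: its middle within 2.5 mm across, 2 mm in height and 5 mm lengthwise of the seat point, its axis within 0.04 rad of the holder's, the sprung centre pushed in 2 to 10.5 mm of its 12, and the clamp lever down past 0.6 rad (x of spindle in the frame of seat between -0.0025 and 0.0025 m and z of spindle in the frame of seat between -0.002 and 0.002 m and y of spindle in the frame of seat between -0.005 and 0.005 m and angle between the y axis of spindle and the y axis of stand, either way round below 0.04 rad and contact force between the fingers and spindle below 0.05 N and value of joint spring between 0.002 and 0.0105 m and value of joint clamp above 0.6 rad and linear speed of spindle below 0.01 m/s); the robot touches nothing.
It fails at once if the spindle pressed or dropped against the holder with more than 30 N (contact force between spindle and stand above 30 N).
It fails at once if a bystander (trimmer, comb, file, dispenser, tumbler, jar) moved more than 30 mm (distance of any of trimmer, comb, file, dispenser, tumbler, jar from where it was at the start of the episode above 0.03 m).
It also fails if it takes over 67 s, if anything falls off the work surface, if the arm or the gripper's body presses on something with over 40 N, if the wrist force passes 120 N, or if a joint passes its speed limit or range.

### The arm

A 6-joint arm with a two-finger parallel gripper is mounted at the origin on the work surface. World frame = base frame: x ahead of the robot, y to its left, z up, the work surface at z = 0. Lengths are in m, angles in rad, forces in N, time in s.
With the tool pointing down it reaches from about 0.275 to 0.85 m from the base axis. Payload 5.2 kg.
Tool frame: the origin (TCP) lies on the front face of the gripper's body, between the roots of the fingers; the fingertips stand 73 mm ahead of it and the grasp point (between the pads) lies tcp_to_grasp ahead of it (tcp_to_grasp is the distance from the TCP to the grasp point, in m); z points along the fingers, x is the direction in which the jaws open and shut, and the axes are right-handed (so a half turn about z gives the same grasp; the last joint's range is limited). The gripper opens to 85 mm and grips with 20 to 120 N. Pads are 22 mm wide; open, the fingers measure 114 mm over their backs; the gripper's body (76 mm by 85 mm) begins 54 mm behind the grasp point. The pads swing forward as they close: fully open they stand 13 mm farther back than shut.
Start: joints at [-1.534, 0.259, 1.535, -0, 1.348, -0.203], TCP at [0.131, -0.534, 0.304] pointing down, gripper open.
Joint ranges: [-3.14, 3.14], [-0.91, 2.08], [0.19, 2.58], [-1.22, 4.36], [0.22, 2.71], [-3.12, 3.12]. Speed limits (rad/s): [2.57, 2.57, 3.14, 3.14, 3.14, 3.14].

### API

Orientations are given as a rotation vector (axis times angle).
In Python, from plant import * gives the robot as it stands.
- The arm moves only by the tool drive_tool, never from a script. Its argument "steps" is a list that holds one entry, the list of rows, each a list of 6 numbers: the shift along the tool's x, y, z in cm, then the turn, a rotation vector about the tool's x, y, z in degrees. A call has 1 to 12 rows; each row shifts and turns the commanded pose from where the row before left it, along the tool's axes as they then stand; what a row does not reach is not made up. A row lasts 1/8 s, in which the tool goes at most 62.5 mm and 10.7 degrees, less where a joint would pass 70% of its speed; a pose out of reach is approached as far as the arm can. A call is refused whole if a number of a shift passes 6.25 or a number of a turn 10.7, either way. A call with a gripper value outside its range is refused whole. "fingers" is the gripper's target within -1 to 1 (shut at 1, half-way at 0, fully open at -1), set as the call begins (left out, the last holds). The fingers move at their own pace and stop on an object; "squeeze" is the grip in N (left out, the last holds). Time passes only in rows, so rows that do not move let the fingers close. It gives the time, the measured TCP pose, the force and the opening at its end, in the units of the state.
- sense(): the state, without advancing time (a new reading comes with each control period).
- camera(name): name is "scene" or "side" or "wrist"; returns the picture (400x640x3 uint8, red, green, blue); there is no depth.
- camera_params(name): a dict with "fx", "fy", "cx", "cy" (pixels), "R" (3x3) and "t" (3): a world point X has camera coordinates R X + t; the wrist camera has in their place "hand_eye" (4x4, takes a point from camera to tool coordinates, whose origin is the TCP and whose axes are the tool frame's). Camera axes: x right, y down, z forward; pixel columns grow to the right and rows downward; lengths in m; the calibration is good to about 2 mm. The wrist camera is an equidistant fisheye: a pixel r from the principal point sees the ray r / f radians off the axis. A picture is of the moment at which its call begins: read the wrist's pose just before it. camera_params takes no time and is no camera call.
- hand_in(): hands the job in, once; it reports no verdict.
The state is a dict: "t": time; "joint_positions": joint angles; "qd": joint speeds; "tau": joint torques, N m; "tcp_pos": TCP position; "tool_rot": TCP orientation; "contact_force": force on the tool from outside, world axes, zero at the start; "moment": the same for the moment, N m; "width": finger opening in m.
Only numpy, scipy, OpenCV 4.12 (cv2) and the standard library are available. Lean on these libraries where they do the work, as an engineer would, in place of code of your own. Each camera call takes 0.05 s, during which the arm holds its last target. There are 200 camera calls.

## Working session

There is one attempt and no reset: what is moved stays moved. The work goes in short steps, Python scripts to look and compute and a tool call to move; the robot and the scene stay as the last step left them, time stands still between calls to the robot, and variables do not carry over. Pictures are saved under pics/ and viewed, about 8 in all and at most 12, crops included, and the job is handed in when it is done.

Besides the shell and the picture viewer there is one more tool, called after "Call:" as name(argument=value, ...) on one line, values as JSON. drive_tool: Moves the arm, as the interface text tells. Its arguments: {"type":"object","properties":{"steps":{"type":"array"},"fingers":{"type":"number"},"squeeze":{"type":"number"}},"required":["steps"]}

```bash
mkdir -p pics; ls
python3 - <<'E'
from plant import *
import cv2,numpy as np
s=sense();print(s)
for n in("scene","side","wrist"):
    cv2.imwrite(f"pics/{n}0.png",cv2.cvtColor(camera(n),cv2.COLOR_RGB2BGR)); print(n,camera_params(n))
E
```

```text
pics
{'t': 0.0, 'joint_positions': array([-1.53383002e+00,  2.59326066e-01,  1.53609548e+00, -5.45615713e-06,
        1.34795905e+00, -2.02743861e-01]), 'qd': array([-5.83231397e-05,  1.56452283e-03,  7.90941045e-04, -2.09057023e-03,
       -7.34745094e-04,  4.97295699e-05]), 'tau': array([ 2.64112296e-04, -4.46026826e+01, -2.90570515e+01, -1.59769238e-04,
        1.18739490e-02, -2.03703286e-05]), 'tcp_pos': array([ 0.13061811, -0.53386102,  0.30307869]), 'tool_rot': array([-2.47004893e+00,  1.93904842e+00,  1.82025710e-03]), 'contact_force': array([-0.38177469,  0.01563891, -0.68169319]), 'moment': array([ 0.00339529, -0.04052702,  0.04112911]), 'width': 0.08517301188108876}
scene {'fx': 364.2750260360215, 'fy': 364.2750260360215, 'cx': 324.1985598839194, 'cy': 200.39318814424186, 'R': array([[ 0.72399253,  0.68952387,  0.01978992],
       [ 0.52288641, -0.52986118, -0.66771021],
       [-0.44991622,  0.49376509, -0.7441582 ]]), 't': array([-0.32994391, -0.27692148,  1.39638916])}
side {'fx': 402.45752694472526, 'fy': 402.45752694472526, 'cx': 314.02854291122094, 'cy': 200.51769474366182, 'R': array([[-0.88149697, -0.4721864 ,  0.00175735],
       [-0.27966263,  0.51907972, -0.80767881],
       [ 0.38046274, -0.71245789, -0.5896201 ]]), 't': array([0.4653978 , 0.27020252, 0.95063674])}
wrist {'fx': 309.70691628693146, 'fy': 309.70691628693146, 'cx': 324.7625975240441, 'cy': 197.88141682607554, 'hand_eye': array([[ 9.99999916e-01,  2.85750689e-04, -2.92544197e-04,
         7.82217024e-05],
       [-1.81635871e-04,  9.51285545e-01,  3.08311172e-01,
        -7.90382511e-02],
       [ 3.66393196e-04, -3.08311093e-01,  9.51285518e-01,
        -7.00964700e-02],
       [ 0.00000000e+00,  0.00000000e+00,  0.00000000e+00,
         1.00000000e+00]])}
```

View pics/scene0.png

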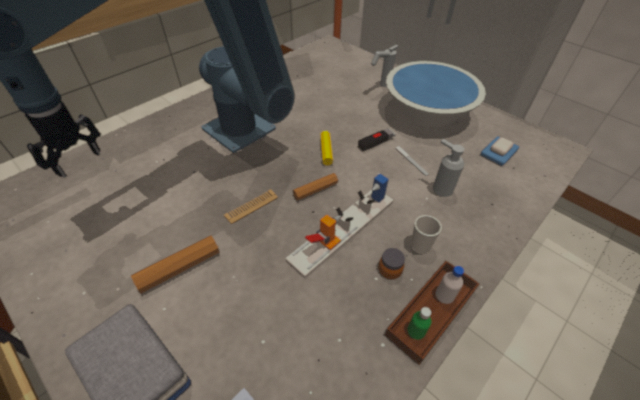

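View pics/side0.png

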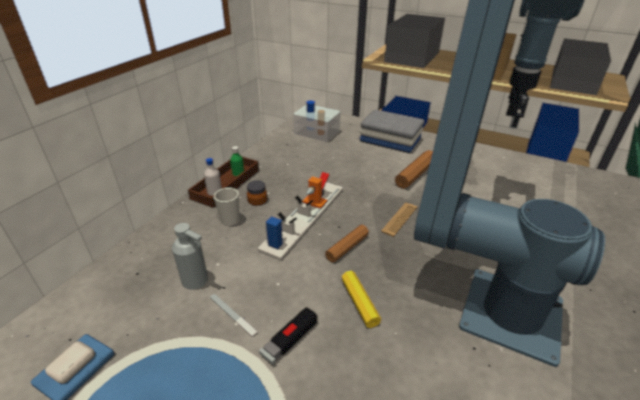

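Candidates for the spindle: small brown bar at scene (316,186), large brown bar at (176,263), and yellow bar at (327,148). I choose the small brown one. In the side view it is at (347,242). The holder has its orange post at scene (327,228) and its blue post at (380,187).

```bash
cat > h.py <<'E'
from plant import *
import cv2,numpy as np
from scipy.spatial.transform import Rotation as Ro
def snap(n,f):
    s=sense();im=cv2.cvtColor(camera(n),cv2.COLOR_RGB2BGR);cv2.imwrite(f"pics/{f}.png",im);return im,s
def ray(n,uv,s=None):
    p=camera_params(n);d=(np.atleast_2d(uv).astype(float)-[p["cx"],p["cy"]])
    if n!="wrist":
        c=np.c_[d/[p["fx"],p["fy"]],np.ones(len(d))];return -p["R"].T@p["t"],c@p["R"]
    r=np.linalg.norm(d,axis=1);th=r/p["fx"]
    c=np.c_[d/np.maximum(r,1e-9)[:,None]*np.sin(th)[:,None],np.cos(th)]
    H=p["hand_eye"];R=Ro.from_rotvec(s["tool_rot"]).as_matrix()
    return s["tcp_pos"]+R@H[:3,3],c@H[:3,:3].T@R.T
def onz(n,uv,z,s=None):
    o,d=ray(n,uv,s);return o+d*((np.asarray(z)-o[2])/d[:,2])[:,None]
def proj(n,X,s=None):
    p=camera_params(n);X=np.atleast_2d(X)
    if n!="wrist":
        c=X@p["R"].T+p["t"];return c[:,:2]/c[:,2:]*p["fx"]+[p["cx"],p["cy"]]
    H=p["hand_eye"];R=Ro.from_rotvec(s["tool_rot"]).as_matrix()
    c=((X-s["tcp_pos"])@R-H[:3,3])@H[:3,:3]
    r=np.linalg.norm(c[:,:2],axis=1);th=np.arctan2(r,c[:,2])
    return c[:,:2]/r[:,None]*(th*p["fx"])[:,None]+[p["cx"],p["cy"]]
def blobs(im,lo,hi,amin=30):
    m=cv2.inRange(cv2.cvtColor(im,cv2.COLOR_BGR2HSV),lo,hi)
    m=cv2.morphologyEx(m,cv2.MORPH_CLOSE,np.ones((3,3)))
    c=[x for x in cv2.findContours(m,0,2)[0] if cv2.contourArea(x)>amin]
    return sorted(c,key=cv2.contourArea,reverse=True)
E
python3 - <<'E'
from h import *
for n in("scene","side"):
    im=cv2.imread(f"pics/{n}0.png");hsv=cv2.cvtColor(im,cv2.COLOR_BGR2HSV)
    pts={"scene":[(316,186),(176,263),(250,207),(328,226),(380,187),(315,238)],"side":[(347,242),(410,170),(400,220),(318,188),(275,232),(322,180)]}[n]
    print(n,[hsv[v,u].tolist() for u,v in pts])
    for nm,lo,hi in(("br",(5,110,50),(12,220,190)),("or",(8,220,120),(16,255,255)),("bl",(105,150,40),(120,255,255))):
        for c in blobs(im,lo,hi)[:6]:
            r=cv2.minAreaRect(c);print(nm,cv2.contourArea(c),np.round(r[0]),np.round(r[1]),onz(n,[r[0]],.02)[0].round(3),"ends",[onz(n,[e],.018)[0].round(3).tolist() for e in cv2.boxPoints(r)] if nm=="br" else "")
im=cv2.imread("pics/scene0.png")[120:290,120:440];cv2.imwrite("pics/c1.png",cv2.resize(im,None,fx=2.5,fy=2.5,interpolation=cv2.INTER_CUBIC))
E
```

```text
scene [[14, 165, 131], [14, 166, 129], [17, 125, 145], [14, 219, 148], [111, 54, 75], [1, 207, 149]]
br 3400.5 [431. 309.] [47. 99.] [ 0.939 -0.128  0.02 ] ends [[0.891, -0.26, 0.018], [0.875, 0.03, 0.018], [0.992, 0.022, 0.018], [0.99, -0.253, 0.018]]
br 934.5 [603. 210.] [86. 14.] [1.145 0.525 0.02 ] ends [[1.032, 0.49, 0.018], [1.026, 0.561, 0.018], [1.252, 0.563, 0.018], [1.251, 0.498, 0.018]]
br 211.5 [338.  18.] [37.  7.] [-0.392  0.998  0.02 ] ends [[-0.596, 1.191, 0.018], [-0.567, 1.223, 0.018], [-0.225, 0.841, 0.018], [-0.25, 0.814, 0.018]]
br 196.5 [390. 270.] [25. 16.] [ 0.799 -0.109  0.02 ] ends [[0.781, -0.145, 0.018], [0.758, -0.098, 0.018], [0.816, -0.069, 0.018], [0.837, -0.116, 0.018]]
br 194.0 [  2. 317.] [33. 12.] [ 0.217 -0.855  0.02 ] ends [[0.16, -0.867, 0.018], [0.163, -0.845, 0.018], [0.268, -0.845, 0.018], [0.264, -0.865, 0.018]]
br 180.5 [328. 234.] [16. 29.] [ 0.602 -0.138  0.02 ] ends [[0.619, -0.189, 0.018], [0.547, -0.115, 0.018], [0.581, -0.082, 0.018], [0.651, -0.158, 0.018]]
or 35.5 [332. 243.] [ 5. 11.] [ 0.63  -0.151  0.02 ] ends 
bl 46.0 [458. 270.
[... 665 characters left out ...]
[[0.832, -0.098, 0.018], [0.781, -0.133, 0.018], [0.739, -0.075, 0.018], [0.789, -0.042, 0.018]]
br 155.5 [228. 177.] [14. 20.] [ 0.94  -0.139  0.02 ] ends [[0.977, -0.118, 0.018], [0.978, -0.21, 0.018], [0.908, -0.165, 0.018], [0.91, -0.078, 0.018]]
br 85.5 [251. 165.] [14. 13.] [ 0.92  -0.246  0.02 ] ends [[0.973, -0.275, 0.018], [0.935, -0.303, 0.018], [0.875, -0.223, 0.018], [0.911, -0.197, 0.018]]
or 46.5 [314. 198.] [13. 11.] [ 0.619 -0.169  0.02 ] ends 
bl 1955.5 [555. 132.] [41. 55.] [-0.043 -1.067  0.02 ] ends 
bl 558.0 [406. 106.] [44. 18.] [ 0.585 -1.026  0.02 ] ends 
bl 285.5 [274. 232.] [28. 13.] [0.643 0.032 0.02 ] ends 
bl 37.5 [310. 106.] [10.  5.] [ 0.984 -0.817  0.02 ] ends
```

View pics/c1.png

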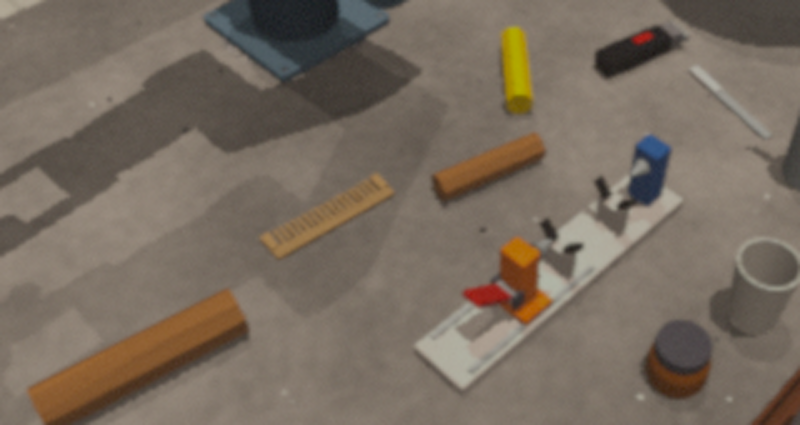

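The crop confirms the small brown bar, ends at about scene (296,196) and (337,176). The nearby comb is paler and flat, and the large brown bar is clearly longer. Orange post top is at about scene (328,219), blue post top at about (381,179).

Run:
```python
from h import *
print("spin",onz("scene",[(316,187)],.02),onz("scene",[(296,194),(337,176)],.02).round(3))
print("tops",onz("scene",[(328,219),(381,179)],.105).round(3))
print("base corners",onz("scene",[(287,257),(305,273),(394,200),(370,185)],.016).round(3))
s=sense();print(Ro.from_rotvec(s["tool_rot"]).as_matrix().round(3))
print("others",onz("scene",[(425,235),(392,263),(448,170),(250,207),(176,263)],.03).round(3))
```

```text
spin [[ 0.44512176 -0.02754961  0.02      ]] [[ 0.422 -0.094  0.02 ]
 [ 0.459  0.057  0.02 ]]
tops [[ 0.608 -0.148  0.105]
 [ 0.616  0.072  0.105]]
base corners [[ 0.572 -0.27   0.016]
 [ 0.643 -0.27   0.016]
 [ 0.656  0.107  0.016]
 [ 0.561  0.105  0.016]]
[[ 0.238 -0.971 -0.   ]
 [-0.971 -0.238  0.001]
 [-0.001 -0.    -1.   ]]
others [[ 0.805  0.048  0.03 ]
 [ 0.793 -0.093  0.03 ]
 [ 0.71   0.332  0.03 ]
 [ 0.37  -0.233  0.03 ]
 [ 0.385 -0.492  0.03 ]]
```

```bash
cat >> h.py <<'E'
def down(yaw): # tool down, tool x at angle yaw (rad) in world
    return Ro.from_matrix(np.array([[np.cos(yaw),np.sin(yaw),0],[np.sin(yaw),-np.cos(yaw),0],[0,0,-1]]))
def rows(P,R,n,s=None):
    s=s or sense();p=s["tcp_pos"];r=Ro.from_rotvec(s["tool_rot"]);out=[]
    for k in range(n):
        d=r.inv().apply((np.asarray(P)-p)/(n-k))*100;t=(r.inv()*R).as_rotvec(degrees=True)/(n-k)
        d=np.round(d,2);t=np.round(t,1);out.append(d.tolist()+t.tolist())
        p=p+r.apply(d/100);r=r*Ro.from_rotvec(t,degrees=True)
    print(str([out]).replace(" ",""),"end",p.round(4),"|d|max",max(np.linalg.norm(o[:3]) for o in out))
E
python3 - <<'E'
from h import *
import plant
print([k for k in dir(plant) if k[0]!="_"],getattr(plant,"tcp_to_grasp",None))
rows([.53,.0,.35],down(0),12)
E
```

```text
['MotionError', 'camera', 'camera_params', 'hand_in', 'sense', 'tcp_to_grasp'] 0.0539
[[[-3.53,-4.29,-0.38,-0.0,0.0,-6.4],[-3.03,-4.66,-0.38,-0.0,0.0,-6.4],[-2.49,-4.97,-0.38,-0.0,0.0,-6.3],[-1.94,-5.21,-0.38,-0.0,0.0,-6.4],[-1.34,-5.39,-0.39,-0.0,0.0,-6.3],[-0.74,-5.51,-0.38,-0.0,0.0,-6.4],[-0.12,-5.55,-0.39,-0.0,0.0,-6.3],[0.48,-5.54,-0.38,-0.0,0.0,-6.4],[1.1,-5.45,-0.39,-0.0,0.0,-6.3],[1.69,-5.29,-0.38,-0.0,0.0,-6.4],[2.27,-5.07,-0.39,-0.0,0.0,-6.3],[2.81,-4.79,-0.38,-0.1,0.0,-6.4]]] end [ 0.53 -0.    0.35] |d|max 5.573724069237731
```

Call:
drive_tool(steps=[[[-3.5, -4.3, -0.4, 0, 0, -6.4], [-3.0, -4.7, -0.4, 0, 0, -6.4], [-2.5, -5.0, -0.4, 0, 0, -6.3], [-1.9, -5.2, -0.4, 0, 0, -6.4], [-1.3, -5.4, -0.4, 0, 0, -6.3], [-0.7, -5.5, -0.4, 0, 0, -6.4], [-0.1, -5.6, -0.4, 0, 0, -6.3], [0.5, -5.5, -0.4, 0, 0, -6.4], [1.1, -5.5, -0.4, 0, 0, -6.3], [1.7, -5.3, -0.4, 0, 0, -6.4], [2.3, -5.1, -0.4, 0, 0, -6.3], [2.8, -4.8, -0.4, 0, 0, -6.4]]])

```text
t: 1.65
tcp_pos: [0.5333, 0.001, 0.3518]
tool_rot: [3.141, 0.007, -0.0]
contact_force: [0.3, -0.5, 0.6]
width: 0.0854
```

Call:
drive_tool(steps=[[[0, 0, 0, 0, 0, 0], [0, 0, 0, 0, 0, 0]]])

```text
t: 1.9
tcp_pos: [0.5321, -0.0008, 0.3514]
tool_rot: [3.141, 0.001, -0.002]
contact_force: [-0.5, -0.8, 0.7]
width: 0.0853
```

Run:
```python
from h import *
im,s=snap("wrist","w1");print(s["tcp_pos"],Ro.from_rotvec(s["tool_rot"]).as_matrix().round(3))
hsv=cv2.cvtColor(im,cv2.COLOR_BGR2HSV)
for nm,X in(("spin",(.445,-.028,.036)),("or",(.608,-.148,.105)),("bl",(.616,.072,.105))):
    u=proj("wrist",X,s)[0];v=u.astype(int);print(nm,u,hsv[v[1],v[0]] if 0<=v[1]<400 and 0<=v[0]<640 else None)
```

```text
[ 0.53214381 -0.00078023  0.35135093] [[ 1.     0.001 -0.001]
 [ 0.001 -1.    -0.   ]
 [-0.001  0.    -1.   ]]
spin [258.68593731 184.28099515] [ 13 174  88]
or [385.58145737 292.05584117] [ 15 255 238]
bl [406.606841   109.11733191] [108 173 187]
```

View pics/w1.png

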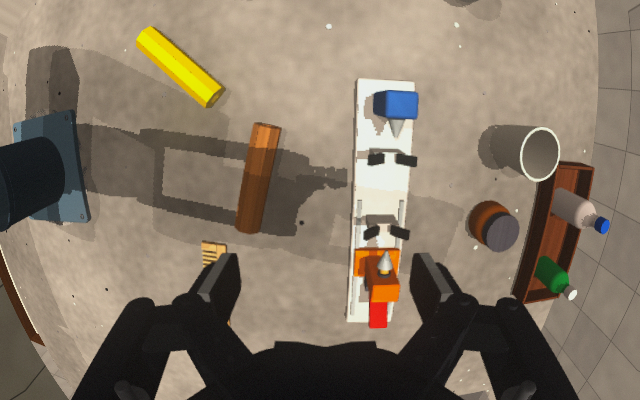

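The wrist view shows the spindle at about (258,178), the blue post top at (403,104), and the orange post top at (384,288). The saddle arms are black bars at about (392,158) and (387,231). The red lever is at (378,314).

Run:
```python
from h import *
im=cv2.imread("pics/w1.png");s=sense();hsv=cv2.cvtColor(im,cv2.COLOR_BGR2HSV)
print("samples",[(p,hsv[p[1],p[0]].tolist()) for p in[(384,288),(362,262),(384,302),(403,100),(403,112),(258,178),(268,178),(250,178),(376,160),(408,160),(370,100),(378,320)]])
def rect(nm,lo,hi,roi,z):
    x0,y0,x1,y1=roi;m=np.zeros(im.shape[:2],np.uint8);m[y0:y1,x0:x1]=cv2.inRange(hsv,lo,hi)[y0:y1,x0:x1]
    c=max(cv2.findContours(m,0,1)[0],key=cv2.contourArea).reshape(-1,2)
    for zz in z:
        W=onz("wrist",c,zz,s)[:,:2]*1000;r=cv2.minAreaRect(W.astype(np.float32))
        print(nm,zz,len(c),np.round(r[0],1),np.round(r[1],1),round(r[2],1),cv2.boxPoints(r).round(0).tolist())
rect("spin",(5,100,30),(20,255,255),(225,110,290,245),(.018,.036))
rect("orangetop",(8,200,225),(20,255,255),(345,245,410,305),(.105,))
rect("bluetop",(100,120,150),(125,255,255),(365,80,425,130),(.105,))
rect("blue",(100,120,30),(125,255,255),(365,80,425,130),(.105,))
rect("red",(0,180,60),(5,255,255),(360,295,395,335),(.08,))
rect("white",(0,0,140),(180,60,255),(340,60,430,330),(.016,))
im=cv2.resize(im[70:335,335:430],None,fx=2.2,fy=2.2,interpolation=cv2.INTER_CUBIC);cv2.imwrite("pics/c2.png",im)
```

```text
samples [((384, 288), [15, 255, 236]), ((362, 262), [10, 219, 162]), ((384, 302), [6, 239, 228]), ((403, 100), [108, 170, 195]), ((403, 112), [107, 173, 193]), ((258, 178), [12, 168, 94]), ((268, 178), [12, 171, 79]), ((250, 178), [14, 170, 96]), ((376, 160), [24, 23, 56]), ((408, 160), [20, 27, 56]), ((370, 100), [17, 56, 178]), ((378, 320), [1, 231, 232])]
spin 0.018 256 [436.  -28.9] [161.2  39.4] 75.6 [[397.0, -102.0], [435.0, -112.0], [475.0, 44.0], [437.0, 54.0]]
spin 0.036 256 [440.3 -24.2] [154.   37.6] 75.6 [[403.0, -94.0], [439.0, -103.0], [478.0, 46.0], [441.0, 55.0]]
orangetop 0.105 79 [ 607.4 -151.2] [26.5 33.9] 87.6 [[590.0, -164.0], [624.0, -165.0], [625.0, -139.0], [591.0, -137.0]]
bluetop 0.105 104 [610.8  76.6] [26.9 32.8] 89.0 [[594.0, 63.0], [627.0, 63.0], [627.0, 90.0], [595.0, 90.0]]
blue 0.105 107 [610.1  75.9] [28.4 34.4] 88.4 [[593.0, 62.0], [627.0, 61.0], [628.0, 90.0], [593.0, 91.0]]
red 0.08 86 [ 606.2 -204.3] [25.1 55.3] 4.4 [[592.0, -178.0], [596.0, -233.0], [621.0, -231.0], [617.0, -176.0]]
white 0.016 1008 [617.7 -84. ] [143.6 438.2] 3.3 [[534.0, 131.0], [558.0, -307.0], [702.0, -299.0], [677.0, 139.0]]
```

View pics/c2.png

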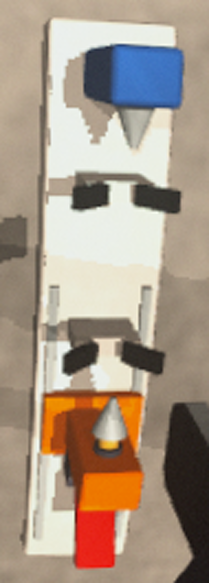

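Run:
```python
from h import *
s=sense();rows([.6075,-.151,.22],down(-.015),6)
s["tcp_pos"]=np.array([.6075,-.151,.22]);s["tool_rot"]=down(-.015).as_rotvec();rows([.6075,-.151,.147],down(-.015),4,s)
```

```text
[[[1.26,2.49,2.19,0.0,0.0,0.1],[1.27,2.49,2.19,0.0,0.0,0.1],[1.27,2.49,2.19,0.0,0.0,0.2],[1.28,2.48,2.19,0.0,0.0,0.1],[1.29,2.48,2.19,0.0,0.0,0.2],[1.29,2.49,2.19,0.0,0.1,0.1]]] end [ 0.6075 -0.151   0.22  ] |d|max 3.5581315321387432
[[[-0.0,-0.0,1.83,0.0,-0.0,0.0],[-0.0,-0.0,1.82,0.0,-0.0,0.0],[-0.0,-0.0,1.83,0.0,-0.0,0.0],[-0.0,-0.0,1.82,0.0,-0.0,0.0]]] end [ 0.6075 -0.151   0.147 ] |d|max 1.83
```

Call:
drive_tool(steps=[[[1.26, 2.49, 2.19, 0, 0, 0.1], [1.27, 2.49, 2.19, 0, 0, 0.1], [1.27, 2.49, 2.19, 0, 0, 0.2], [1.28, 2.48, 2.19, 0, 0, 0.1], [1.29, 2.48, 2.19, 0, 0, 0.2], [1.29, 2.49, 2.19, 0, 0, 0.1], [0, 0, 1.8, 0, 0, 0], [0, 0, 1.8, 0, 0, 0], [0, 0, 1.8, 0, 0, 0], [0, 0, 1.8, 0, 0, 0], [0, 0, 0, 0, 0, 0], [0, 0, 0, 0, 0, 0]]])

```text
t: 3.45
tcp_pos: [0.6088, -0.1502, 0.1489]
tool_rot: [3.141, -0.02, 0.001]
contact_force: [0.4, -0.0, -0.7]
width: 0.0855
```

Call:
drive_tool(steps=[[[0, 0, 0, 0, 0, 0], [0, 0, 0, 0, 0, 0], [0, 0, 0, 0, 0, 0], [0, 0, 0, 0, 0, 0], [0, 0, 0, 0, 0, 0], [0, 0, 0, 0, 0, 0]]], fingers=1, squeeze=25)

```text
t: 4.2
tcp_pos: [0.6081, -0.1504, 0.1491]
tool_rot: [3.141, -0.021, -0.001]
contact_force: [-3.4, 0.4, 4.7]
width: 0.0354
```

Call:
drive_tool(steps=[[[0, 0.4, 0, 0, 0, 0], [0, 0.4, 0, 0, 0, 0], [0, 0.4, 0, 0, 0, 0], [0, 0.4, 0, 0, 0, 0], [0, 0.4, 0, 0, 0, 0], [0, 0.4, 0, 0, 0, 0], [0, 0.4, 0, 0, 0, 0], [0, 0.4, 0, 0, 0, 0]]])

```text
t: 5.2
tcp_pos: [0.6077, -0.1802, 0.1491]
tool_rot: [-3.138, 0.02, 0.001]
contact_force: [-3.0, 8.5, 7.1]
width: 0.0359
```

Call:
drive_tool(steps=[[[0, 0.1, 0, 0, 0, 0], [0, 0.1, 0, 0, 0, 0]]])

```text
t: 5.45
tcp_pos: [0.6077, -0.1823, 0.1491]
tool_rot: [-3.138, 0.02, 0.001]
contact_force: [-4.0, 8.4, 7.5]
width: 0.0359
```

Call:
drive_tool(steps=[[[0, 0.1, 0, 0, 0, 0], [0, 0.1, 0, 0, 0, 0]]])

```text
t: 5.7
tcp_pos: [0.6077, -0.1842, 0.1491]
tool_rot: [-3.138, 0.02, 0.001]
contact_force: [-3.3, 7.7, 7.4]
width: 0.0357
```

Call:
drive_tool(steps=[[[0, 0.1, 0, 0, 0, 0], [0, 0.1, 0, 0, 0, 0]]])

```text
t: 5.95
tcp_pos: [0.6077, -0.1862, 0.1491]
tool_rot: [-3.138, 0.02, 0.001]
contact_force: [-3.9, 7.7, 7.3]
width: 0.0354
```

Call:
drive_tool(steps=[[[0, 0.1, 0, 0, 0, 0], [0, 0.05, 0, 0, 0, 0]]])

```text
t: 6.2
tcp_pos: [0.6077, -0.1877, 0.1491]
tool_rot: [-3.138, 0.02, 0.001]
contact_force: [-3.3, 8.3, 6.8]
width: 0.0355
```

Call:
drive_tool(steps=[[[0, 0.1, 0, 0, 0, 0], [0, 0.05, 0, 0, 0, 0]]])

```text
t: 6.45
tcp_pos: [0.6076, -0.1892, 0.1491]
tool_rot: [-3.138, 0.02, 0.001]
contact_force: [-3.1, 7.4, 8.1]
width: 0.0354
```

Call:
drive_tool(steps=[[[0, 0.1, 0, 0, 0, 0], [0, 0.05, 0, 0, 0, 0]]])

```text
t: 6.7
tcp_pos: [0.6076, -0.1907, 0.1491]
tool_rot: [-3.138, 0.02, 0.001]
contact_force: [-3.1, 9.0, 7.3]
width: 0.0353
```

Call:
drive_tool(steps=[[[0, 0.1, 0, 0, 0, 0], [0, 0.05, 0, 0, 0, 0]]])

```text
t: 6.95
tcp_pos: [0.6076, -0.1922, 0.1491]
tool_rot: [-3.138, 0.02, 0.001]
contact_force: [-2.8, 8.2, 9.0]
width: 0.0358
```

Call:
drive_tool(steps=[[[0, 0.1, 0, 0, 0, 0], [0, 0.05, 0, 0, 0, 0]]])

```text
t: 7.2
tcp_pos: [0.6076, -0.1937, 0.1491]
tool_rot: [-3.138, 0.02, 0.001]
contact_force: [-3.8, 7.9, 6.7]
width: 0.0354
```

Call:
drive_tool(steps=[[[0, 0.1, 0, 0, 0, 0], [0, 0.1, 0, 0, 0, 0]]])

```text
t: 7.45
tcp_pos: [0.6075, -0.1957, 0.1491]
tool_rot: [-3.138, 0.02, 0.001]
contact_force: [-3.8, 7.9, 7.5]
width: 0.0358
```

Call:
drive_tool(steps=[[[0, 0.1, 0, 0, 0, 0], [0, 0.1, 0, 0, 0, 0]]])

```text
t: 7.7
tcp_pos: [0.6075, -0.1977, 0.1491]
tool_rot: [-3.138, 0.02, 0.001]
contact_force: [-3.1, 8.0, 7.7]
width: 0.0353
```

Run:
```python
from h import *
im,s=snap("wrist","w2");print(s["tcp_pos"])
hsv=cv2.cvtColor(im,cv2.COLOR_BGR2HSV)
cv2.imwrite("pics/w2c.png",im)
for c in blobs(im,(5,180,60),(20,255,255),60):
    print(cv2.boundingRect(c),cv2.contourArea(c))
```

```text
[ 0.60749941 -0.19767496  0.14906966]
(275, 188, 100, 124) 9180.5
(66, 0, 58, 101) 3554.5
(531, 43, 44, 86) 1526.0
(612, 130, 28, 134) 453.0
```

View pics/w2.png

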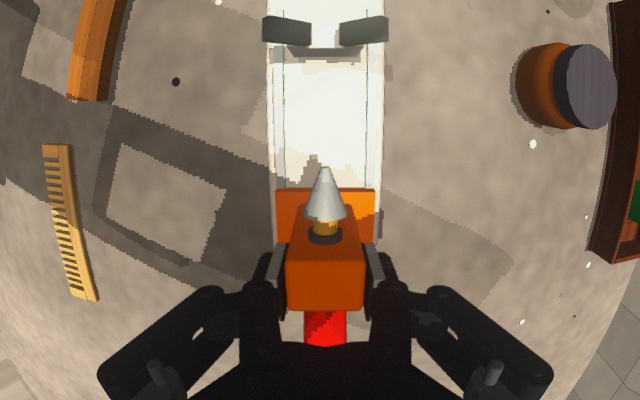

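The tailstock is well gripped with no slip visible. The cone tip is at (325,167), the post top at (325,283), and saddle_a arms at y≈30.

Run:
```python
from h import *
s=sense()
print("tip",onz("wrist",[(325,167)],.080,s)*1000)
print("arm ends a",onz("wrist",[(263,16),(263,40),(389,16),(389,40)],.080,s).round(4)*1000)
print("top",onz("wrist",[(291,262),(360,262),(286,310),(364,310)],.105,s).round(4)*1000)
```

```text
tip [[ 608.29445118 -148.89475903   80.        ]]
arm ends a [[581.4 -78.   80. ]
 [581.4 -89.6  80. ]
 [637.9 -78.6  80. ]
 [637.6 -90.3  80. ]]
top [[ 593.5 -184.1  105. ]
 [ 622.7 -184.5  105. ]
 [ 589.4 -210.3  105. ]
 [ 625.7 -210.7  105. ]]
```

Call:
drive_tool(steps=[[[0, 0.1, 0, 0, 0, 0], [0, 0.1, 0, 0, 0, 0]]])

```text
t: 8.0
tcp_pos: [0.6075, -0.1996, 0.1491]
tool_rot: [-3.138, 0.02, 0.001]
contact_force: [-4.2, 7.7, 8.1]
width: 0.0355
```

Call:
drive_tool(steps=[[[0, 0.1, 0, 0, 0, 0], [0, 0.0, 0, 0, 0, 0]]])

```text
t: 8.25
tcp_pos: [0.6075, -0.2, 0.1491]
tool_rot: [-3.137, 0.02, 0.001]
contact_force: [-2.6, 10.8, 7.6]
width: 0.0358
```

Call:
drive_tool(steps=[[[0, 0.1, 0, 0, 0, 0], [0, 0.0, 0, 0, 0, 0]]])

```text
t: 8.5
tcp_pos: [0.6075, -0.2002, 0.1491]
tool_rot: [-3.136, 0.02, 0.001]
contact_force: [-2.7, 13.0, 8.6]
width: 0.0354
```

Run:
```python
from h import *
s=sense();P=np.array([.6075,-.2,.22]);s["tcp_pos"]=P
rows([.437,-.026,.19],down(-.251),7,s)
```

```text
[[[-2.47,-2.45,0.44,-0.0,0.0,1.9],[-2.55,-2.37,0.45,-0.1,0.0,2.0],[-2.63,-2.28,0.44,-0.0,0.0,1.9],[-2.7,-2.19,0.44,-0.1,0.0,2.0],[-2.78,-2.1,0.44,-0.0,0.0,1.9],[-2.84,-2.0,0.44,-0.1,0.0,2.0],[-2.91,-1.9,0.43,-0.0,0.1,1.9]]] end [ 0.437 -0.026  0.19 ] |d|max 3.5116947475542344
```

Call:
drive_tool(steps=[[[0, -0.1, 0, 0, 0, 0], [0, 0, 0, 0, 0, 0], [0, 0, 0, 0, 0, 0], [0, 0, 0, 0, 0, 0], [0, 0, 0, 0, 0, 0], [0, 0, -2.3, 0, 0, 0], [0, 0, -2.4, 0, 0, 0], [0, 0, -2.4, 0, 0, 0]]], fingers=-1)

```text
t: 9.5
tcp_pos: [0.6077, -0.2029, 0.2202]
tool_rot: [-3.141, 0.021, 0.0]
contact_force: [-0.1, 0.4, -0.3]
width: 0.0855
```

Run:
```python
from h import *
rows([.437,-.026,.19],down(-.251),7)
```

```text
[[[-2.47,-2.49,0.43,-0.0,0.0,1.9],[-2.55,-2.41,0.43,-0.0,0.0,2.0],[-2.64,-2.32,0.43,-0.0,0.0,1.9],[-2.71,-2.23,0.43,-0.0,0.0,2.0],[-2.79,-2.14,0.43,-0.0,0.0,1.9],[-2.86,-2.04,0.43,-0.0,0.0,2.0],[-2.92,-1.95,0.44,-0.0,0.0,1.9]]] end [ 0.437 -0.026  0.19 ] |d|max 3.5424003161698145
```

Call:
drive_tool(steps=[[[-2.47, -2.49, 0.43, 0, 0, 1.9], [-2.55, -2.41, 0.43, 0, 0, 2.0], [-2.64, -2.32, 0.43, 0, 0, 1.9], [-2.71, -2.23, 0.43, 0, 0, 2.0], [-2.79, -2.14, 0.43, 0, 0, 1.9], [-2.86, -2.04, 0.43, 0, 0, 2.0], [-2.92, -1.95, 0.44, 0, 0, 1.9], [0, 0, 0, 0, 0, 0], [0, 0, 0, 0, 0, 0]]])

```text
t: 10.62
tcp_pos: [0.4379, -0.0263, 0.1898]
tool_rot: [3.117, -0.392, 0.003]
contact_force: [-0.7, -0.4, -0.4]
width: 0.0857
```

Run:
```python
from h import *
im,s=snap("wrist","w3");print(s["tcp_pos"],s["tool_rot"])
c=max(blobs(im,(5,100,30),(20,255,255),500),key=cv2.contourArea);print(cv2.boundingRect(c))
for z in(.018,.036):
    W=onz("wrist",c.reshape(-1,2),z,s)[:,:2]*1000;r=cv2.minAreaRect(W.astype(np.float32));print(z,r,cv2.boxPoints(r).round(0).tolist())
```

```text
[ 0.43785096 -0.02626822  0.1898264 ] [ 3.11653347e+00 -3.91589237e-01  2.83657827e-03]
(300, 104, 49, 184)
0.018 ((436.1056213378906, -31.182403564453125), (163.3917236328125, 38.44667434692383), 75.63209533691406) [[397.0, -106.0], [434.0, -115.0], [475.0, 43.0], [438.0, 53.0]]
0.036 ((437.6926574707031, -25.129714965820312), (151.23342895507812, 35.5858039855957), 75.63208770751953) [[402.0, -94.0], [436.0, -103.0], [474.0, 44.0], [439.0, 53.0]]
```

View pics/w3.png

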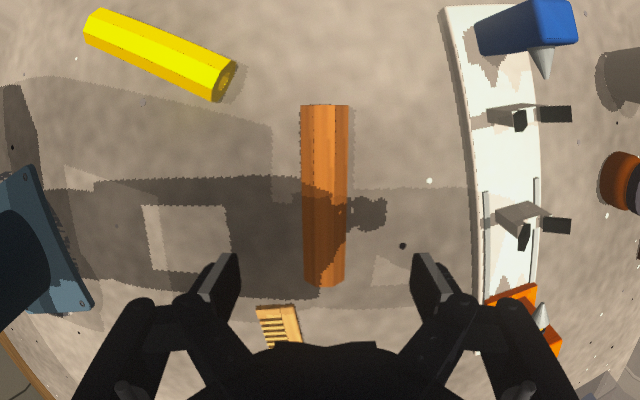

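The spindle at (325,195) is aligned and centred between the fingers, measuring 151 x 36 mm. Descending.

Call:
drive_tool(steps=[[[0, -0.1, 2.5, 0, 0, 0], [0, 0, 2.5, 0, 0, 0], [0, 0, 2.5, 0, 0, 0], [0, 0, 2.5, 0, 0, 0], [0, 0, 1.2, 0, 0, 0], [0, 0, 0, 0, 0, 0], [0, 0, 0, 0, 0, 0]]])

```text
t: 11.55
tcp_pos: [0.4381, -0.0253, 0.078]
tool_rot: [3.117, -0.393, 0.002]
contact_force: [0.5, 0.5, -0.2]
width: 0.0855
```

Call:
drive_tool(steps=[[[0, 0, 0, 0, 0, 0], [0, 0, 0, 0, 0, 0], [0, 0, 0, 0, 0, 0], [0, 0, 0, 0, 0, 0], [0, 0, 0, 0, 0, 0], [0, 0, 0, 0, 0, 0]]], fingers=1, squeeze=25)

```text
t: 12.3
tcp_pos: [0.4375, -0.025, 0.0778]
tool_rot: [3.117, -0.393, 0.001]
contact_force: [-0.8, 1.2, 5.9]
width: 0.0354
```

Call:
drive_tool(steps=[[[0, 0, -1, 0, 0, 0], [0, 0, -3, 0, 0, 0], [0, 0, -4, 0, 0, 0], [0, 0, -4, 0, 0, 0], [0, 0, -3, 0, 0, 0], [0, 0, 0, 0, 0, 0]]])

```text
t: 13.05
tcp_pos: [0.4385, -0.0253, 0.2299]
tool_rot: [3.116, -0.392, 0.009]
contact_force: [0.4, -0.2, -0.9]
width: 0.0355
```

Run:
```python
from h import *
rows([.6094,-.049,.205],down(-.0125),8)
```

```text
[[[2.14,-0.24,0.32,0.0,-0.0,-1.7],[2.15,-0.18,0.32,0.0,-0.0,-1.7],[2.15,-0.11,0.32,0.0,-0.1,-1.7],[2.16,-0.05,0.32,0.0,-0.0,-1.7],[2.15,0.01,0.32,0.0,-0.1,-1.7],[2.16,0.08,0.32,0.0,-0.0,-1.7],[2.15,0.14,0.32,0.0,-0.1,-1.7],[2.15,0.2,0.31,0.1,-0.0,-1.7]]] end [ 0.6094 -0.049   0.205 ] |d|max 2.185040045399626
```

Call:
drive_tool(steps=[[[2.14, -0.24, 0.32, 0, 0, -1.7], [2.15, -0.18, 0.32, 0, 0, -1.7], [2.15, -0.11, 0.32, 0, 0, -1.7], [2.16, -0.05, 0.32, 0, 0, -1.7], [2.15, 0.01, 0.32, 0, 0, -1.7], [2.16, 0.08, 0.32, 0, 0, -1.7], [2.15, 0.14, 0.32, 0, 0, -1.7], [2.15, 0.2, 0.31, 0, 0, -1.7], [0, 0, 0, 0, 0, 0], [0, 0, 0, 0, 0, 0], [0, 0, 0, 0, 0, 0]]])

```text
t: 14.42
tcp_pos: [0.6073, -0.0485, 0.2016]
tool_rot: [-3.141, 0.021, 0.002]
contact_force: [0.4, 0.2, -1.1]
width: 0.0353
```

Run:
```python
from h import *
im,s=snap("wrist","w4");print(s["tcp_pos"],Ro.from_rotvec(s["tool_rot"]).as_matrix().round(4))
rows([.6094,-.049,.157],down(-.0125),4)
```

```text
[ 0.60729475 -0.04845185  0.20156321] [[ 9.999e-01 -1.350e-02 -1.100e-03]
 [-1.350e-02 -9.999e-01  3.000e-04]
 [-1.100e-03 -2.000e-04 -1.000e+00]]
[[[0.05,0.01,1.12,-0.0,0.0,-0.0],[0.05,0.01,1.12,-0.0,0.0,-0.0],[0.05,0.01,1.12,-0.0,0.0,-0.0],[0.04,0.02,1.12,-0.0,0.0,-0.1]]] end [ 0.6094 -0.049   0.157 ] |d|max 1.121160113453917
```

View pics/w4.png

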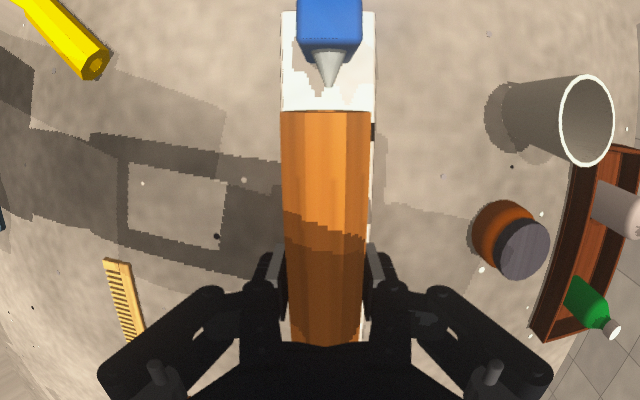

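The spindle is held above the holder. Its far end is at (281..368,111) and the head cone tip at (330,87).

Run:
```python
from h import *
s=sense();im=cv2.imread("pics/w4.png")
print("headtip",onz("wrist",[(330,87)],.08,s)*1000)
print("blue top corners",onz("wrist",[(298,40),(361,40)],.105,s)*1000)
m=cv2.inRange(cv2.cvtColor(im,cv2.COLOR_BGR2HSV),(5,100,30),(20,255,255))
for v in(115,140,170,200,230):
    u=np.where(m[v,250:420])[0]+250;a=onz("wrist",[(u.min()-.5,v),(u.max()+.5,v)],.142,s)*1000;print(v,u.min(),u.max(),a.round(1).tolist(),a[:,0].mean().round(1))
print("end",onz("wrist",[(324,110.5)],.160,s)*1000)
```

```text
headtip [[611.83646051  39.02930161  80.        ]]
blue top corners [[594.90072907  64.08493871 105.        ]
 [628.16618679  63.81131884 105.        ]]
115 280 370 [[589.6, 25.0, 142.0], [627.7, 24.5, 142.0]] 608.6
140 280 371 [[589.2, 14.3, 142.0], [628.2, 13.8, 142.0]] 608.7
170 281 368 [[589.1, 1.3, 142.0], [627.1, 0.8, 142.0]] 608.1
200 282 367 [[588.8, -12.4, 142.0], [627.0, -12.9, 142.0]] 607.9
230 283 366 [[588.4, -27.0, 142.0], [627.1, -27.5, 142.0]] 607.7
end [[608.32359849  26.91991216 160.        ]]
```

Call:
drive_tool(steps=[[[0.08, 0, 1.1, 0, 0, 0], [0.08, 0, 1.1, 0, 0, 0], [0.08, 0, 1.1, 0, 0, -0.2], [0, 0, 1.1, 0, 0, 0], [0, 0, 0, 0, 0, 0], [0, 0, 0, 0, 0, 0], [0, 0, 0, 0, 0, 0]]])

```text
t: 15.35
tcp_pos: [0.6109, -0.0488, 0.1584]
tool_rot: [3.141, -0.015, 0.002]
contact_force: [0.1, -0.3, -1.4]
width: 0.0355
```

Call:
drive_tool(steps=[[[0, 0, 0.4, 0, 0, 0], [0, 0, 0.4, 0, 0, 0], [0, 0, 0.3, 0, 0, 0], [0, 0, 0.3, 0, 0, 0], [0, 0, 0, 0, 0, 0], [0, 0, 0, 0, 0, 0]]])

```text
t: 16.1
tcp_pos: [0.6107, -0.0487, 0.1438]
tool_rot: [-3.142, 0.015, -0.0]
contact_force: [-0.4, -0.9, -0.6]
width: 0.0357
```

Call:
drive_tool(steps=[[[-0.1, 0, 0.2, 0, 0, 0], [0, 0, 0.2, 0, 0, 0], [0, 0, 0, 0, 0, 0]]])

```text
t: 16.48
tcp_pos: [0.6094, -0.0487, 0.1396]
tool_rot: [-3.141, 0.015, 0.001]
contact_force: [-0.6, 0.2, -0.7]
width: 0.0357
```

Call:
drive_tool(steps=[[[0, 0, 0.1, 0, 0, 0], [0, 0, 0.1, 0, 0, 0], [0, 0, 0, 0, 0, 0]]])

```text
t: 16.85
tcp_pos: [0.6095, -0.0487, 0.1377]
tool_rot: [-3.142, 0.015, 0.0]
contact_force: [-0.4, 0.3, -0.3]
width: 0.0355
```

Call:
drive_tool(steps=[[[0, 0, 0.05, 0, 0, 0], [0, 0, 0, 0, 0, 0]]])

```text
t: 17.1
tcp_pos: [0.6096, -0.0487, 0.1373]
tool_rot: [-3.142, 0.015, 0.0]
contact_force: [-0.9, 0.9, -0.9]
width: 0.0355
```

Call:
drive_tool(steps=[[[0, 0, 0.05, 0, 0, 0], [0, 0, 0, 0, 0, 0]]])

```text
t: 17.35
tcp_pos: [0.6096, -0.0487, 0.137]
tool_rot: [3.141, -0.015, 0.0]
contact_force: [-0.8, 0.1, 1.0]
width: 0.0358
```

Call:
drive_tool(steps=[[[0, 0, 0.05, 0, 0, 0], [0, 0, 0, 0, 0, 0]]])

```text
t: 17.6
tcp_pos: [0.6096, -0.0487, 0.137]
tool_rot: [3.141, -0.015, 0.001]
contact_force: [-1.6, 0.5, 4.7]
width: 0.0355
```

Call:
drive_tool(steps=[[[0, 0, 0.05, 0, 0, 0], [0, 0, 0, 0, 0, 0]]])

```text
t: 17.85
tcp_pos: [0.6096, -0.0487, 0.137]
tool_rot: [3.141, -0.015, 0.001]
contact_force: [-3.9, 1.3, 7.9]
width: 0.0356
```

Call:
drive_tool(steps=[[[0, 0, -0.1, 0, 0, 0], [0, 0, 0, 0, 0, 0]]])

```text
t: 18.1
tcp_pos: [0.6096, -0.0487, 0.137]
tool_rot: [3.141, -0.015, 0.0]
contact_force: [-2.1, 0.0, 3.9]
width: 0.0352
```

Call:
drive_tool(steps=[[[0, 0, 0, 0, 0, 0], [0, 0, 0, 0, 0, 0], [0, 0, 0, 0, 0, 0], [0, 0, 0, 0, 0, 0], [0, 0, -1, 0, 0, 0], [0, 0, -3, 0, 0, 0], [0, 0, -4, 0, 0, 0], [0, 0, -4, 0, 0, 0], [0, 0, 0, 0, 0, 0]]], fingers=-1)

```text
t: 19.23
tcp_pos: [0.6114, -0.0491, 0.2618]
tool_rot: [3.139, -0.015, 0.014]
contact_force: [0.1, 0.0, 0.5]
width: 0.0854
```

Run:
```python
from h import *
im,s=snap("wrist","w5")
m=cv2.inRange(cv2.cvtColor(im,cv2.COLOR_BGR2HSV),(5,100,30),(20,255,255))
print(s["tcp_pos"])
cv2.imwrite("pics/w5c.png",im[:,180:460])
rows([.6076,-.2,.22],down(-.0155),6)
```

```text
[ 0.61143402 -0.04911535  0.26182413]
[[[-0.02,2.52,0.66,0.0,-0.0,0.1],[-0.02,2.52,0.66,0.0,-0.1,0.0],[-0.02,2.52,0.66,0.0,-0.0,0.1],[-0.02,2.52,0.66,0.0,-0.1,0.0],[-0.01,2.52,0.66,0.0,-0.0,0.1],[-0.01,2.51,0.65,0.1,-0.1,0.0]]] end [ 0.6076 -0.2     0.22  ] |d|max 2.6050719759730248
```

View pics/w5c.png

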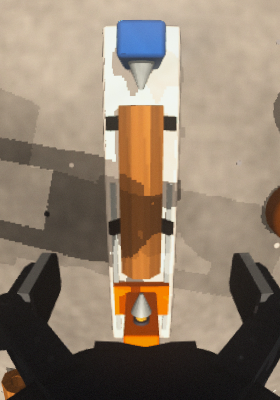

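Spindle lies straight in both saddles (axis at crop x≈140, between the blue post cone and the retracted tail cone). Now back to the tailstock.

Call:
drive_tool(steps=[[[-0.02, 2.52, 0.66, 0, 0, 0], [-0.02, 2.52, 0.66, 0, -0.1, 0.1], [-0.02, 2.52, 0.66, 0, 0, 0], [-0.02, 2.52, 0.66, 0, 0, 0], [-0.02, 2.52, 0.66, 0, 0, 0], [-0.02, 2.52, 0.66, 0, 0, 0], [0, 0, 0, 0, 0, 0], [0, 0, 0, 0, 0, 0]]])

```text
t: 20.27
tcp_pos: [0.6066, -0.1998, 0.217]
tool_rot: [-3.141, 0.019, 0.003]
contact_force: [0.9, 0.5, -0.5]
width: 0.0853
```

Run:
```python
from h import *
s=sense();print(s["tcp_pos"]);rows([.6076,-.2,.149],down(-.0155),5)
```

```text
[ 0.60660981 -0.19983637  0.21702602]
[[[0.02,0.0,1.36,-0.0,0.0,0.0],[0.02,0.0,1.36,-0.0,0.0,0.0],[0.02,0.01,1.36,-0.0,0.0,0.1],[0.03,0.0,1.36,-0.0,0.1,0.0],[0.02,0.01,1.36,-0.0,0.0,0.1]]] end [ 0.6076 -0.2     0.149 ] |d|max 1.3603308421115798
```

Call:
drive_tool(steps=[[[0.02, 0, 1.36, 0, 0, 0], [0.02, 0, 1.36, 0, 0, 0], [0.02, 0.01, 1.36, 0, 0, 0.1], [0.03, 0, 1.36, 0, 0.1, 0], [0.02, 0.01, 1.36, 0, 0, 0.1], [0, 0, 0, 0, 0, 0], [0, 0, 0, 0, 0, 0], [0, 0, 0, 0, 0, 0]]])

```text
t: 21.28
tcp_pos: [0.6081, -0.2003, 0.1499]
tool_rot: [3.141, -0.024, 0.002]
contact_force: [-0.7, 0.6, 0.1]
width: 0.0852
```

Call:
drive_tool(steps=[[[0, 0, 0, 0, 0, 0], [0, 0, 0, 0, 0, 0], [0, 0, 0, 0, 0, 0], [0, 0, 0, 0, 0, 0], [0, 0, 0, 0, 0, 0], [0, 0, 0, 0, 0, 0]]], fingers=1, squeeze=30)

```text
t: 22.02
tcp_pos: [0.6075, -0.2001, 0.1495]
tool_rot: [3.141, -0.023, -0.001]
contact_force: [-4.0, 0.7, 5.3]
width: 0.0356
```

Call:
drive_tool(steps=[[[0, -0.4, 0, 0, 0, 0], [0, -0.4, 0, 0, 0, 0], [0, -0.4, 0, 0, 0, 0], [0, -0.4, 0, 0, 0, 0], [0, -0.4, 0, 0, 0, 0], [0, -0.4, 0, 0, 0, 0], [0, -0.3, 0, 0, 0, 0], [0, -0.3, 0, 0, 0, 0], [0, -0.2, 0, 0, 0, 0], [0, -0.2, 0, 0, 0, 0], [0, -0.2, 0, 0, 0, 0], [0, -0.2, 0, 0, 0, 0]]])

```text
t: 23.52
tcp_pos: [0.608, -0.1644, 0.1495]
tool_rot: [3.138, -0.024, -0.0]
contact_force: [-5.0, -7.3, 3.5]
width: 0.0352
```

Call:
drive_tool(steps=[[[0, -0.2, 0, 0, 0, 0], [0, -0.2, 0, 0, 0, 0], [0, -0.2, 0, 0, 0, 0], [0, -0.2, 0, 0, 0, 0], [0, -0.2, 0, 0, 0, 0], [0, -0.2, 0, 0, 0, 0], [0, -0.2, 0, 0, 0, 0], [0, -0.2, 0, 0, 0, 0], [0, -0.2, 0, 0, 0, 0], [0, -0.2, 0, 0, 0, 0]]])

```text
t: 24.78
tcp_pos: [0.6082, -0.1445, 0.1495]
tool_rot: [3.138, -0.024, -0.001]
contact_force: [-4.8, -8.7, 3.4]
width: 0.036
```

Call:
drive_tool(steps=[[[0, -0.15, 0, 0, 0, 0], [0, -0.15, 0, 0, 0, 0], [0, -0.15, 0, 0, 0, 0], [0, -0.15, 0, 0, 0, 0], [0, -0.15, 0, 0, 0, 0], [0, -0.15, 0, 0, 0, 0], [0, -0.15, 0, 0, 0, 0], [0, -0.15, 0, 0, 0, 0], [0, -0.15, 0, 0, 0, 0], [0, -0.15, 0, 0, 0, 0]]])

```text
t: 26.02
tcp_pos: [0.6084, -0.1295, 0.1495]
tool_rot: [3.138, -0.024, -0.001]
contact_force: [-5.1, -7.4, 3.3]
width: 0.0355
```

Call:
drive_tool(steps=[[[0, -0.1, 0, 0, 0, 0], [0, -0.1, 0, 0, 0, 0], [0, -0.1, 0, 0, 0, 0], [0, -0.1, 0, 0, 0, 0], [0, -0.1, 0, 0, 0, 0], [0, -0.1, 0, 0, 0, 0], [0, 0, 0, 0, 0, 0], [0, 0, 0, 0, 0, 0]]])

```text
t: 27.02
tcp_pos: [0.6085, -0.1238, 0.1495]
tool_rot: [3.137, -0.024, -0.001]
contact_force: [-4.5, -9.4, 4.1]
width: 0.0354
```

Run:
```python
from h import *
im,s=snap("wrist","w6");i2,_=snap("side","s6");i3,_=snap("scene","sc6")
print(s["tcp_pos"])
a=cv2.resize(im[:,160:480],(480,600));b=cv2.resize(i2[140:280,230:370],(300,300),interpolation=cv2.INTER_CUBIC);c=cv2.resize(i3[140:280,280:420],(300,300),interpolation=cv2.INTER_CUBIC)
cv2.imwrite("pics/m6.png",np.hstack([a,np.vstack([b,c])]))
```

```text
[ 0.60851888 -0.12377614  0.14950907]
```

View pics/m6.png

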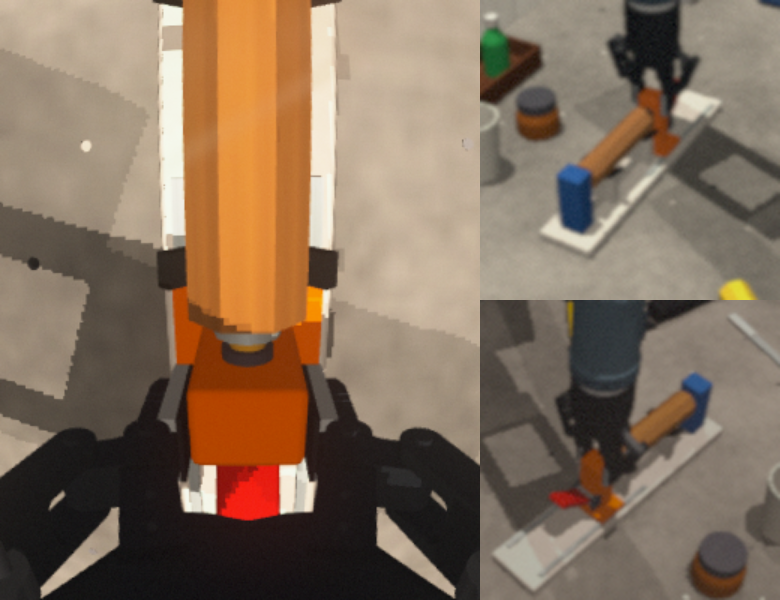

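Call:
drive_tool(steps=[[[0, 0.15, 0, 0, 0, 0], [0, 0, 0, 0, 0, 0]]])

```text
t: 27.42
tcp_pos: [0.6085, -0.1239, 0.1496]
tool_rot: [3.14, -0.024, -0.001]
contact_force: [-4.1, -4.5, 4.7]
width: 0.0355
```

Call:
drive_tool(steps=[[[0, 0, 0, 0, 0, 0], [0, 0, 0, 0, 0, 0], [0, 0, 0, 0, 0, 0], [0, 0, 0, 0, 0, 0], [0, 0, -1, 0, 0, 0], [0, 0, -3, 0, 0, 0], [0, -1, -4, 0, 0, 0], [0, -2, -4, 0, 0, 0], [0, -2, 0, 0, 0, 0], [0, 0, 0, 0, 0, 0]]], fingers=-1)

```text
t: 28.68
tcp_pos: [0.6093, -0.0712, 0.2694]
tool_rot: [-3.141, 0.02, -0.0]
contact_force: [0.0, -1.1, -0.4]
width: 0.0853
```

Run:
```python
from h import *
im,s=snap("wrist","w7");print(s["tcp_pos"],s["tool_rot"])
cv2.imwrite("pics/w7c.png",cv2.resize(im[:,200:440],None,fx=1.5,fy=1.5,interpolation=cv2.INTER_CUBIC))
```

```text
[ 0.6093263  -0.07117989  0.26943982] [-3.14135688e+00  2.03954192e-02 -2.61236032e-04]
```

View pics/w7c.png

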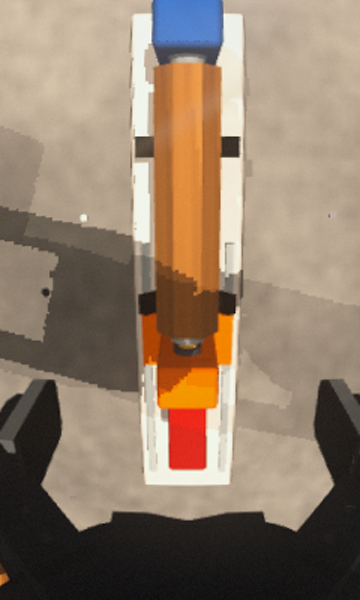

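The spindle sits between both centres with steel visible at both ends. I'll check the gaps numerically: with the head gap at 7.5 mm, the cone fills the hole and the spindle must be centred.

Run:
```python
from h import *
s=sense();im=cv2.imread("pics/w7.png");g=cv2.cvtColor(im,cv2.COLOR_BGR2HSV)
col=lambda u:[(v,g[v,u].tolist()) for v in list(range(30,52,2))+list(range(216,248,2))]
for u in(324,):
    for r in col(u): print(u,*r)
f=lambda u,v,z:(onz("wrist",[(u,v)],z,s)[0]*1000).round(1)
print("blue face top edge",f(326,36,.105),"far end top",f(324,43.5,.098),"near end top",f(324,224.5,.098))
m=cv2.inRange(g,(5,100,30),(20,255,255))
P=[]
for v in range(55,190,15):
    u=np.where(m[v,270:380])[0]+270;a=onz("wrist",[(u.min()-.5,v),(u.max()+.5,v)],.08,s)*1000;P.append([a[:,1].mean(),a[:,0].mean(),a[1,0]-a[0,0]])
P=np.array(P);print(P.round(1),np.polyfit(P[:,0],P[:,1],1))
t=onz("wrist",[(305,243),(345,243),(306,272),(345,272)],.105,s)*1000;print("orange top",t.round(1))
```

```text
324 30 [111, 114, 139]
324 32 [115, 52, 88]
324 34 [120, 31, 81]
324 36 [16, 28, 117]
324 38 [19, 21, 198]
324 40 [23, 21, 195]
324 42 [14, 149, 218]
324 44 [14, 170, 217]
324 46 [14, 170, 220]
324 48 [13, 168, 220]
324 50 [14, 175, 219]
324 216 [13, 183, 106]
324 218 [13, 183, 106]
324 220 [13, 181, 107]
324 222 [13, 178, 110]
324 224 [13, 178, 109]
324 226 [15, 63, 142]
324 228 [21, 23, 156]
324 230 [17, 130, 151]
324 232 [16, 172, 108]
324 234 [10, 65, 59]
324 236 [4, 65, 59]
324 238 [10, 220, 131]
324 240 [10, 226, 131]
324 242 [9, 211, 134]
324 244 [10, 222, 133]
324 246 [11, 237, 166]
blue face top edge [611.5  56.7 105. ] far end top [610.   52.1  98. ] near end top [607.9 -94.5  98. ]
[[ 45.8 609.8  36.7]
 [ 33.1 609.6  36.8]
 [ 20.5 609.8  36. ]
 [  7.9 609.7  37.8]
 [ -4.7 609.5  36.4]
 [-17.3 609.3  36.7]
 [-30.  609.2  37. ]
 [-42.9 609.   37.4]
 [-56.  608.4  37. ]] [1.20703893e-02 6.09422673e+02]
orange top [[ 591.8 -108.2  105. ]
 [ 625.4 -108.7  105. ]
 [ 591.5 -136.9  105. ]
 [ 625.8 -137.3  105. ]]
```

Fit confirmed: spindle middle is at y ≈ -20.6 mm (seat ≈ -21), axis slope 0.012 as the stand, width uniform (level). The post gives tail ≈ 0.0765. Next is the lever, pressed with shut fingertips.

Run:
```python
from h import *
rows([.6076,-.188,.205],down(-.0125),6)
```

```text
[[[0.0,1.93,1.06,-0.0,0.0,-0.0],[0.0,1.93,1.06,-0.0,0.0,-0.0],[0.0,1.94,1.06,-0.0,0.0,-0.0],[0.01,1.93,1.06,-0.0,0.0,-0.0],[0.0,1.94,1.06,-0.0,0.0,-0.0],[0.01,1.93,1.05,-0.0,0.1,-0.1]]] end [ 0.6076 -0.188   0.205 ] |d|max 2.210701246211256
```

Call:
drive_tool(steps=[[[0, 1.93, 0, 0, 0, 0], [0, 1.93, 0, 0, 0, 0], [0, 1.94, 0, 0, 0, 0], [0, 1.93, 1.6, 0, 0, 0], [0, 1.94, 1.6, 0, 0, 0], [0, 1.93, 1.6, 0, 0, 0], [0, 0, 1.5, 0, 0, 0], [0, 0, 0, 0, 0, 0], [0, 0, 0, 0, 0, 0], [0, 0, 0, 0, 0, 0]]], fingers=1)

```text
t: 29.98
tcp_pos: [0.6084, -0.188, 0.2072]
tool_rot: [3.141, -0.022, 0.002]
contact_force: [-0.8, 0.2, 0.0]
width: 0.0002
```

Call:
drive_tool(steps=[[[0, 0, 0.5, 0, 0, 0], [0, 0, 0.5, 0, 0, 0], [0, 0, 0.5, 0, 0, 0], [0, 0, 0.5, 0, 0, 0], [0, 0, 0.5, 0, 0, 0], [0, 0, 0, 0, 0, 0]]])

```text
t: 30.72
tcp_pos: [0.6076, -0.1885, 0.1805]
tool_rot: [-3.141, 0.024, 0.002]
contact_force: [-0.3, 0.3, 0.2]
width: -0.0001
```

Call:
drive_tool(steps=[[[0, 0, 0.4, 0, 0, 0], [0, 0, 0.4, 0, 0, 0], [0, 0, 0.4, 0, 0, 0], [0, 0, 0.4, 0, 0, 0], [0, 0, 0.4, 0, 0, 0], [0, 0, 0.4, 0, 0, 0], [0, 0, 0.4, 0, 0, 0], [0, 0, 0.4, 0, 0, 0], [0, 0, 0, 0, 0, 0]]])

```text
t: 31.85
tcp_pos: [0.6076, -0.1883, 0.1486]
tool_rot: [-3.141, 0.024, 0.002]
contact_force: [-0.8, -0.0, 0.1]
width: -0.0005
```

Call:
drive_tool(steps=[[[0, 0, 0.4, 0, 0, 0], [0, 0, 0.4, 0, 0, 0], [0, 0, 0.4, 0, 0, 0], [0, 0, 0.2, 0, 0, 0], [0, 0, 0, 0, 0, 0]]])

```text
t: 32.48
tcp_pos: [0.6077, -0.1884, 0.1348]
tool_rot: [-3.141, 0.024, 0.001]
contact_force: [0.2, 0.0, -0.4]
width: -0.0002
```

Call:
drive_tool(steps=[[[0, 0, 0.2, 0, 0, 0], [0, 0, 0.1, 0, 0, 0]]])

```text
t: 32.72
tcp_pos: [0.6078, -0.1887, 0.1322]
tool_rot: [3.141, -0.024, 0.0]
contact_force: [-0.1, -0.2, 1.4]
width: -0.0
```

Call:
drive_tool(steps=[[[0, 0, 0.1, 0, 0, 0], [0, 0, 0.1, 0, 0, 0]]])

```text
t: 32.98
tcp_pos: [0.6079, -0.1887, 0.1302]
tool_rot: [3.141, -0.024, 0.0]
contact_force: [-1.4, -0.6, 1.2]
width: 0.0003
```

Call:
drive_tool(steps=[[[0, 0, 0.1, 0, 0, 0], [0, 0, 0.05, 0, 0, 0]]])

```text
t: 33.22
tcp_pos: [0.608, -0.1887, 0.1293]
tool_rot: [3.141, -0.023, 0.001]
contact_force: [-1.5, -0.6, 6.5]
width: 0.0001
```

Force rose at tip height ≈ 0.056 m, which is the lever's end stop. Withdrawing to check.

Call:
drive_tool(steps=[[[0, 0, -0.5, 0, 0, 0], [0, 0, -3, 0, 0, 0], [0, 0, -5, 0, 0, 0], [0, 0, -5, 0, 0, 0], [0, -3, -1, 0, 0, 0], [0, -4, 0, 0, 0, 0], [0, -4, 0, 0, 0, 0], [0, 0, 0, 0, 0, 0], [0, 0, 0, 0, 0, 0]]])

```text
t: 34.35
tcp_pos: [0.6095, -0.0786, 0.2737]
tool_rot: [3.141, -0.023, -0.0]
contact_force: [-0.0, -1.3, -0.5]
width: -0.0001
```

Run:
```python
from h import *
im,s=snap("wrist","w8");i2,_=snap("scene","sc8");print(s["tcp_pos"],s["contact_force"])
f=lambda u,v,z:(onz("wrist",[(u,v)],z,s)[0]*1000).round(1)
g=cv2.cvtColor(im,cv2.COLOR_BGR2HSV);m=cv2.inRange(g,(5,100,30),(20,255,255));P=[]
for v in range(55,190,15):
    u=np.where(m[v,270:380])[0]+270
    if len(u): a=onz("wrist",[(u.min()-.5,v),(u.max()+.5,v)],.08,s)*1000;P.append([a[:,1].mean(),a[:,0].mean(),a[1,0]-a[0,0]])
P=np.array(P);print(P.round(1).tolist(),np.polyfit(P[:,0],P[:,1],1))
for c in blobs(im,(0,190,60),(4,255,255),60):
    x,y,w,h=cv2.boundingRect(c);print("red px",x,y,w,h,f(x+w/2,y+h,.055),f(x,y,.055),f(x+w,y,.055))
cv2.imwrite("pics/m8.png",np.hstack([cv2.resize(im[:,200:440],(360,600)),cv2.resize(i2[150:290,270:410],(420,420),interpolation=cv2.INTER_CUBIC)[:].repeat(1,0) if 0 else cv2.copyMakeBorder(cv2.resize(i2[150:290,270:410],(420,420),interpolation=cv2.INTER_CUBIC),0,180,0,0,0)]))
```

```text
[ 0.60951507 -0.07863854  0.27369453] [-0.04294467 -1.33546071 -0.52982353]
[[39.9, 611.0, 36.6], [26.9, 610.4, 37.5], [14.0, 610.2, 39.3], [1.2, 610.0, 36.1], [-11.6, 609.8, 38.0], [-24.5, 610.0, 37.4], [-37.4, 609.4, 36.9], [-50.6, 609.2, 37.3], [-64.0, 609.0, 37.7]] [1.60844221e-02 6.10082646e+02]
```

View pics/m8.png

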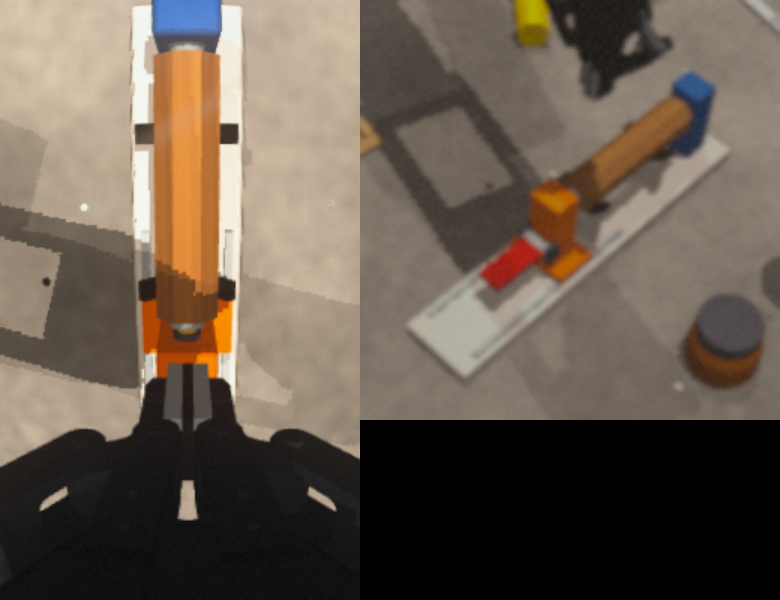

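The lever is level (scene crop (510,263)). The spindle still sits on both centres and the gripper is clear.

```bash
python3 -c "
from plant import *
print(hand_in(), sense()['t'])"
```

```text
the job is handed in; nothing more can be done
the job is handed in; nothing more can be done
```

The spindle is back in the roll holder, held between both centres with the clamp lever down, and I handed the job in at about 34 s of the 67 s allowed. No verdict is reported, so the results below are my own measurements.

**What I did:** I slid the tailstock back to its stop and laid the small brown spindle in the saddles, with about 8 N at most as it seated. I then slid the tailstock up until the slide read about 0.0765 m, let go, and pressed the red lever with shut fingertips. The force rose at a tip height of about 56 mm, the lever's end stop.

**Last checks:**
- **Lengthwise (before the lever was pressed):** the spindle's middle was about 0.5 mm from the seat point.
- **Angle:** its axis matched the holder's within about 0.005 rad, both before the lever was pressed and after.
- **Seating:** the final view showed steel cone at both ends, the lever level and the gripper touching nothing.

**Not checked directly:**
- Spindle height was inferred from how far the cones had entered and from its even width in the wrist image.
- Spring travel, about 6.5 mm, was inferred from the tailstock position.
- I did not re-measure the bystanders. Nothing I saw suggested contact with any of them.

**Small disagreements:** the wrist-camera readings of the holder's centre line differed by about 1 mm from view to view. The first scene-camera estimate of the spindle's position was about 8 mm off, and I used the wrist camera's value.

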